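Lock the fixture's plug and hold its sprung lid at the mark

TASK

Get the black test enclosure ready for probing: push the bayonet plug on its side deck straight down until it is fully home, and only then turn it clockwise (seen from above) to its stop so that it is locked. Then lift the sprung lid by its bar until the lid's side pin is level with the tip of the marker arm, and finish while still holding the lid there with the gripper: do not let go, because the spring shuts it. Do not shift the marker arm, and leave the other things on the bench where they are.

Things in the scene. Friction and masses are not known exactly. Their poses are not given: they have to be found in the camera images.
- fixture: Black enclosure fixed to the bench, 170 (x) x 240 (y) x 70 mm high, open box with 6 mm walls, with a side deck 100 (x) x 105 (y) x 55 mm high against its -y side that carries the plug. Origin: centre of the enclosure's underside, on the bench. Own axes: -x is the front, towards the robot; z up. The lid covers its top, hinged along the back (+x) edge. It stands in front of the robot, in a different place each time, yawed up to 0.3 rad.
- plug_push (a joint): How far the bayonet plug has been pushed straight down, m: starts at 0 to 0.004, fully home (flange down on the deck) at 0.012. It stays where it is left; moving it takes about 5 N (more if fast).
- plug_turn (a joint): Turn of the plug about its upright axis, rad: grows clockwise seen from above; starts at 0 to 0.3, locked at the stop at 1.25. It stays where it is left; turning takes about 0.08 N m.
- plug_grip (a point): Middle of the plug's upright grip wing, on the turning axis. The wing is 44 mm long (along this point's own x), 14 mm thick (own y) and 26 mm high, so its top is 13 mm above this point and it stands 13 mm below it on a round flange, 48 mm diameter and 10 mm thick. The axis stands 180 mm to the -y side of the enclosure's middle (60 mm beside the lid's edge). When fully home this point is 78 mm above the bench. It turns and moves with the plug.
- lid: Sprung lid, flat black plate 170 x 240 x 8 mm, about 0.35 kg. Origin on the hinge axis, at the middle of the lid's back edge, 74 mm above the bench and 85 mm behind the enclosure's middle; the hinge axis is the lid's own y, and its own -x runs from the hinge to the front edge. It starts shut (level); the front edge rises as it opens, up to 1.2 rad. Spring and weight pull it shut: about 4 N at the bar, along its arc, to start lifting it, about 7 N at the marks.
- lid_bar (a point): Middle of the lid's lifting bar: a round steel bar 12 mm in diameter, 122 mm long along the lid's own y, carried by two posts 110 mm apart (100 mm free between them). It lies 155 mm in front of the hinge axis and 45 mm above the lid's mid-plane (41 mm over the lid's top face), 119 mm above the bench when shut. Being round, it can turn between the fingers.
- lid_pin (a point): Sight point of the lid: a point just beyond (2 mm) the end of the 8 mm steel pin that sticks out of the lid's +y side edge near its front, 160 mm from the hinge axis in the lid's mid-plane. At the wanted angle it coincides with mark_tip.
- mark_tip (a point): Tip of the marker arm: a thin flat steel bar, 12 mm wide, narrowing to a pointer, on the enclosure's +y side, turning stiffly about the lid's own hinge axis. The tip is 160 mm from that axis, so that the line from hinge to tip shows the wanted opening angle of the lid: it is set somewhere from 0.4 to 0.75 rad above level. It must not be shifted.
- multimeter: Bystander: yellow handheld meter lying flat, 140 x 78 x 40 mm, to the +y side of the enclosure. Origin: centre of its underside.
- cup: Bystander: clear round cup, 72 mm diameter, 90 mm high, with pencils up to 140 mm, behind the enclosure on its +y side. Origin: centre of its underside.
- spool: Bystander: wire spool standing on its flange, 68 mm diameter, 48 mm high, behind the enclosure. Origin: centre of its underside.
- screwdriver: Bystander: screwdriver 180 mm long, lying crosswise in front of the enclosure. Origin: middle, on its underside.
- brush: Bystander: brush 150 mm long, lying in front of the side deck. Origin: middle, on its underside.
- tin: Bystander: small glass jar with steel cap, 48 mm diameter, 35 mm high, to the -y side of the deck. Origin: centre of its underside.
- case: Bystander: small black case 90 x 120 x 40 mm, behind the deck. Origin: centre of its underside.

How it is judged:
By the outcome, as a careful person would: the job done as asked, in the order asked, and still so for the second after the job is handed in, while the arm keeps its last pose, push and grip.
It also fails if it takes over 48 s, if anything falls off the work surface, if the arm or the gripper's body presses on something with over 40 N, if the wrist force passes 120 N, or if a joint passes its speed limit or range.

ROBOT

A 6-joint arm with a two-finger parallel gripper is mounted at the origin on the work surface. World frame = base frame: x ahead of the robot, y to its left, z up, the work surface at z = 0. Lengths are in m, angles in rad, forces in N, time in s.
With the tool pointing down it reaches from about 0.325 to 1 m from the base axis. Payload 5.1 kg.
Tool frame: the origin (TCP) lies between the finger pads; the fingertips stand 22 mm ahead of it and the grasp point (between the pads) lies 3 mm ahead of it; z points along the fingers, y is the line along which they close (so a half turn about z gives the same grasp; the last joint's range is limited). The gripper opens to 85 mm and grips with 20 to 120 N. Pads are 22 mm wide; open, the fingers measure 114 mm over their backs; the gripper's body (76 mm by 85 mm) begins 54 mm behind the grasp point. The pads swing forward as they close: fully open they stand 13 mm farther back than shut.
Start: joints at [1.056, 0.124, 1.65, -0, 1.367, -0.083], TCP at [0.272, 0.59, 0.253] pointing down, gripper open.
Joint ranges: [-2.61, 2.61], [-1.02, 2.33], [0.03, 2.71], [-1.35, 4.49], [0.32, 2.68], [-2.91, 2.91]. Speed limits (rad/s): [2.57, 2.57, 3.14, 3.14, 3.14, 3.14].

INTERFACE

Orientations are given as a rotation vector (axis times angle).
In Python, from plant import robot gives the robot as it stands.
- The arm moves only by the shell command python3 -m inch 'ROWS'. ROWS is JSON, a list of rows, each an object with "rotation": the turn, a rotation vector about the world's x, y, z in degrees, a list of three; "translation": the shift along the world's x, y, z in cm, a list of three; "hand": the closure in counts, from 0 (fully open) to 255 (shut). In form: [{"rotation": [rx, ry, rz], "translation": [x, y, z], "hand": hand}, ...]. A call has 1 to 12 rows; each row is the pose to reach, as a shift and turn from the pose commanded when the call began; what a row does not reach only later rows make up. A row lasts 1/10 s, in which the tool goes at most 50 mm and 8.59 degrees, less where a joint would pass 70% of its speed; a pose out of reach is approached as far as the arm can. A call with a gripper value outside its range is refused whole. The fingers move at their own pace and stop on an object; the grip force is fixed at half the most. Time passes only in rows, so rows that repeat a pose let the fingers close. It gives the time, the measured TCP pose, the force, the opening and the grip force at its end, in the units of the state.
- robot.sense(): the state, without advancing time (a new reading comes with each control period).
- robot.grab_frame(name): name is "side" or "top"; returns a dict with "img" (384x512x3 uint8, blue, green, red), "fx", "fy", "cx", "cy" (pixels), "k1" (the pictures are not rectified: a ray, as slopes to the right and down, at radius r is drawn at 1 + k1 r^2 times it, then the intrinsics apply), "R" (3x3) and "t" (3): a world point X has camera coordinates R X + t. Camera axes: x right, y down, z forward; pixel columns grow to the right and rows downward; lengths in m; the calibration is good to about 2 mm. A picture is of the moment at which its call begins. There is no depth.
- robot.finish_job(): hands the job in; it is judged then, once.
The state is a dict: "clock": time; "q": joint angles; "dq": joint speeds; "tau": joint torques, N m; "tool_pos": TCP position; "ee_rot": TCP orientation; "force": force on the tool from outside, world axes, zero at the start; "ft_torque": the same for the moment, N m; "finger_gap": finger opening in m; "grip_force": force on a finger pad.
Only numpy, scipy, OpenCV 4.12 (cv2) and the standard library are available. Lean on these libraries where they do the work, as an engineer would, in place of code of your own. Each camera call takes 0.05 s, during which the arm holds its last target. There are 200 camera calls.

## Working session

There is one attempt and no reset: what is moved stays moved. The work goes in short steps, Python scripts to look and compute and a shell command to move; the robot and the scene stay as the last step left them, time stands still between calls to the robot, and variables do not carry over. Pictures are saved under pics/ and viewed, at most 10 in all, crops included, and the job is handed in when it is done.

```bash
mkdir -p pics; ls
python3 - <<'E'
from plant import robot
import cv2,pickle
F={}
for n in("side","top"):
    f=robot.grab_frame(n);F[n]=f
    cv2.imwrite(f"pics/{n}0.png",cv2.resize(f["img"],(800,600),interpolation=cv2.INTER_CUBIC))
    print(n,f["fx"],f["cx"],f["cy"],f["k1"],(-f["R"].T@f["t"]).round(3),f["R"].round(2).tolist())
pickle.dump(F,open("f0.pkl","wb"))
s=robot.sense();print(s["clock"],s["tool_pos"],s["ee_rot"],s["finger_gap"])
E
```

```text
pics
side 446.8968955797752 254.5486276205575 188.6098456692031 0.05474711745952359 [ 0.024 -0.709  0.845] [[0.81, -0.58, -0.02], [-0.37, -0.49, -0.79], [0.45, 0.65, -0.61]]
top 372.7688186442311 259.40602142353384 191.3437747547097 -0.031047249811483706 [0.454 0.085 1.075] [[0.02, -1.0, 0.01], [-0.99, -0.03, -0.17], [0.17, -0.0, -0.99]]
0.1 [0.27179271 0.58989158 0.25215357] [-6.72841844e-01 -3.06810422e+00  2.83339763e-03] 0.08532833897925517
```

View pics/side0.png

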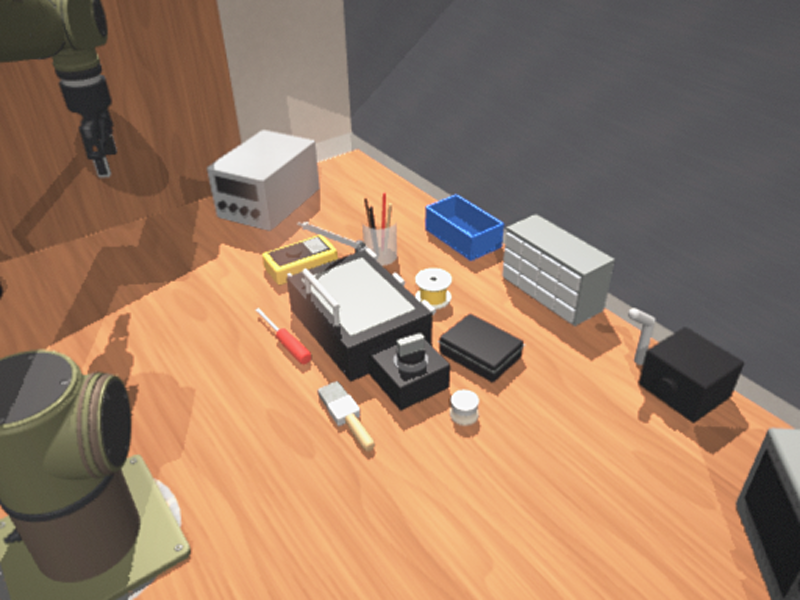

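View pics/top0.png

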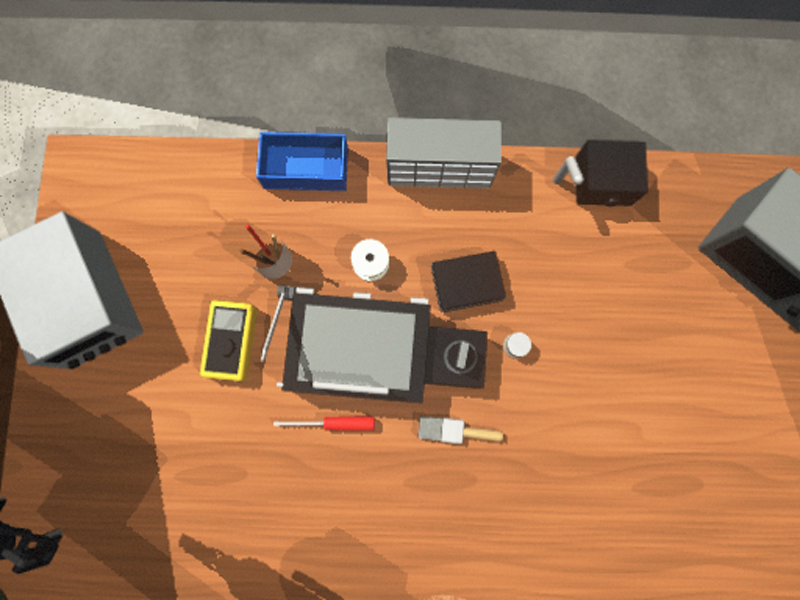

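The top view shows the enclosure around (355,347), the plug at (462,355), and the marker arm from (286,292) to (263,360). The side view shows the bar around (320,297) and the plug at (410,350). Next I'll take enlarged crops for precise pixels.

Run:
```python
import cv2,pickle
F=pickle.load(open("f0.pkl","rb"))
def crop(n,x0,y0,w,h,k):
    cv2.imwrite(f"pics/{n}c.png",cv2.resize(F[n]["img"][y0:y0+h,x0:x0+w],None,fx=k,fy=k,interpolation=cv2.INTER_CUBIC))
crop("top",155,175,160,90,5); crop("side",160,135,135,125,4.8)
```

```text
(no output)
```

View pics/topc.png

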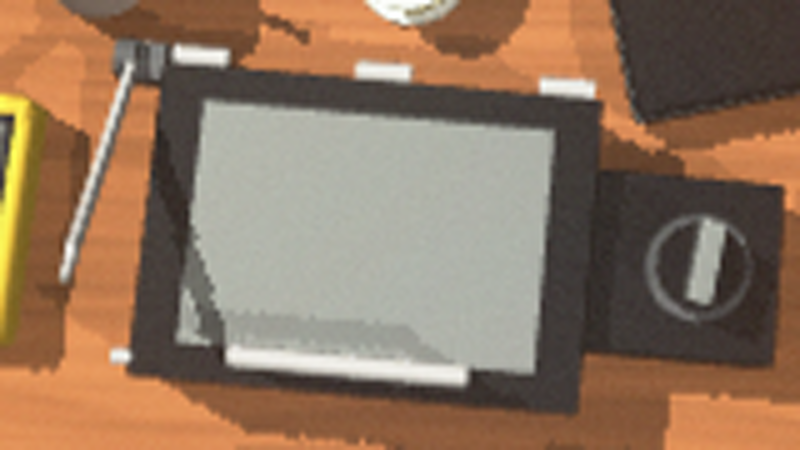

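View pics/sidec.png

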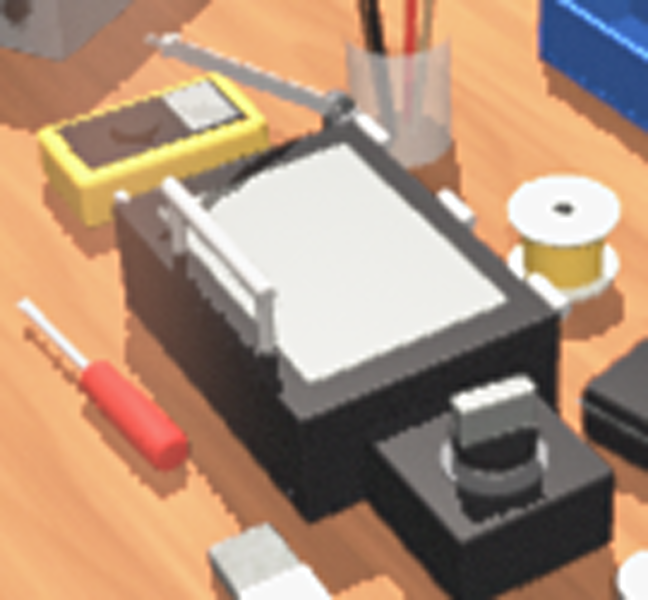

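Top crop: lid corners are (163,66), (602,100), (578,412) and (130,375), the bar ends (227,357) and (468,376), the marker tip (65,282), the pin (111,355), and the wing ends (715,219) and (699,304).
Side crop: lid corners are (118,200), (310,418), (558,312) and (345,120), the bar ends (167,184) and (268,292), the marker tip (150,38), and the wing ends (458,409) and (531,386).

```bash
cat > fit.py <<'E'
import numpy as np,cv2,pickle
from scipy.optimize import least_squares
def proj(f,X):
    c=np.atleast_2d(X)@f["R"].T+f["t"]; p=c[:,:2]/c[:,2:]; p=p*(1+f["k1"]*(p**2).sum(1,keepdims=True))
    return p*[f["fx"],f["fy"]]+[f["cx"],f["cy"]]
def mark(a,p,L=.160): return [.085-L*np.cos(a),.120+p,.074+L*np.sin(a)]
def model(v):
    x,y,w,a,p,th,h=v[:7]
    lx=[[.085,.12,.078],[.085,-.12,.078],[-.085,-.12,.078],[-.085,.12,.078],[-.07,.061,.119],[-.07,-.061,.119]]
    u=np.array([np.cos(th),np.sin(th),0])*.022
    c=np.array([0,-.18,h+.013])
    L=np.array(lx+[mark(a,p),mark(0,p-.002),c+u,c-u])
    R=np.array([[np.cos(w),-np.sin(w),0],[np.sin(w),np.cos(w),0],[0,0,1]])
    return L@R.T+[x,y,0]
E
cat > run.py <<'E'
from fit import *
F=pickle.load(open("f0.pkl","rb"))
T=np.array([(163,66),(602,100),(578,412),(130,375),(227,357),(468,376),(65,282),(111,355),(715,219),(699,304)])/5+[155,175]
S=np.array([(345,120),(558,312),(310,418),(116,200),(167,184),(268,292),(150,38),(118,196),(531,386),(458,409)])/4.8+[160,135]
def res(v):
    X=model(v); return np.r_[(proj(F["top"],X)-T-v[7:9]).ravel(),(proj(F["side"],X)-S-v[9:11]).ravel(),v[7:]/1.0]
r=least_squares(res,[.5,.15,-.1,.55,.02,0,.085]+[0]*4,x_scale=[.1,.1,.1,.1,.01,.1,.01]+[1]*4,loss="soft_l1")
print(r.x.round(4)); print(res(r.x).reshape(-1,2).round(2).tolist())
v=r.x;X=model(v);np.save("v.npy",v)
print("plug grip",((X[8]+X[9])/2-[0,0,.013]).round(4),"wing yaw deg",np.degrees(v[2]+v[5]),"fix yaw deg",np.degrees(v[2]))
print("bar",(X[4:6].mean(0)).round(4),"tip",X[6].round(4))
E
python3 run.py
```

```text
[ 0.5376  0.1609 -0.0559  0.6651  0.0131 -0.1231  0.0838 -0.0114 -0.1818
 -0.1209 -0.5555]
[[-0.2, -0.8], [0.11, -0.46], [0.18, 0.59], [-0.77, 0.5], [0.35, -0.09], [0.05, 0.07], [1.01, -0.2], [-0.41, 0.38], [-0.14, 0.15], [-0.07, -0.4], [1.12, -1.04], [0.98, -0.51], [-1.8, 0.47], [-1.35, 0.3], [0.23, 0.32], [-0.0, 0.34], [-0.23, -0.05], [-0.13, -0.71], [0.32, -0.18], [-0.06, 0.16], [-0.01, -0.18], [-0.12, -0.56]]
plug grip [ 0.5276 -0.0189  0.0838] wing yaw deg -10.255183664139768 fix yaw deg -3.2006844643248895
bar [0.4677 0.1648 0.119 ] tip [0.5042 0.2961 0.1727]
```

```bash
python3 -m inch '[{"rotation":[0,0,14.4],"translation":[25.6,-60.9,-5],"hand":110},{"rotation":[0,0,14.4],"translation":[25.6,-60.9,-5],"hand":110},{"rotation":[0,0,14.4],"translation":[25.6,-60.9,-5],"hand":110},{"rotation":[0,0,14.4],"translation":[25.6,-60.9,-5],"hand":110},{"rotation":[0,0,14.4],"translation":[25.6,-60.9,-5],"hand":110},{"rotation":[0,0,14.4],"translation":[25.6,-60.9,-5],"hand":110},{"rotation":[0,0,14.4],"translation":[25.6,-60.9,-5],"hand":110},{"rotation":[0,0,14.4],"translation":[25.6,-60.9,-5],"hand":110},{"rotation":[0,0,14.4],"translation":[25.6,-60.9,-5],"hand":110},{"rotation":[0,0,14.4],"translation":[25.6,-60.9,-5],"hand":110},{"rotation":[0,0,14.4],"translation":[25.6,-60.9,-5],"hand":110},{"rotation":[0,0,14.4],"translation":[25.6,-60.9,-5],"hand":110}]'
```

```text
clock: 1.3
tool_pos: [0.504, 0.0367, 0.2077]
ee_rot: [-0.283, -3.129, -0.0]
force: [1.0, 0.9, -0.2]
finger_gap: 0.0485
grip_force: 0.0
```

```bash
python3 -m inch '[{"rotation":[0,0,0],"translation":[2.4,-5.6,-5],"hand":110},{"rotation":[0,0,0],"translation":[2.4,-5.6,-5],"hand":110},{"rotation":[0,0,0],"translation":[2.4,-5.6,-5],"hand":110},{"rotation":[0,0,0],"translation":[2.4,-5.6,-5],"hand":110}]'
python3 - <<'E'
from plant import robot
import cv2,pickle,numpy as np
s=robot.sense();print(s["tool_pos"],s["ee_rot"],s["force"])
F={n:robot.grab_frame(n) for n in("side","top")};pickle.dump(F,open("f1.pkl","wb"))
a=cv2.resize(F["top"]["img"][180:260,240:340],(500,400),interpolation=cv2.INTER_CUBIC)
b=cv2.resize(F["side"]["img"][150:270,225:300],(250,400),interpolation=cv2.INTER_CUBIC)
cv2.imwrite("pics/hover.png",np.hstack([a,b]))
E
```

```text
clock: 1.7
tool_pos: [0.5274, -0.0172, 0.1574]
ee_rot: [-0.285, -3.127, -0.001]
force: [1.2, 0.2, 0.5]
finger_gap: 0.0487
grip_force: 0.0
[ 0.52737292 -0.01717942  0.15744131] [-2.84569408e-01 -3.12678542e+00 -8.80145031e-04] [1.18757826 0.24053342 0.52859467]
```

View pics/hover.png

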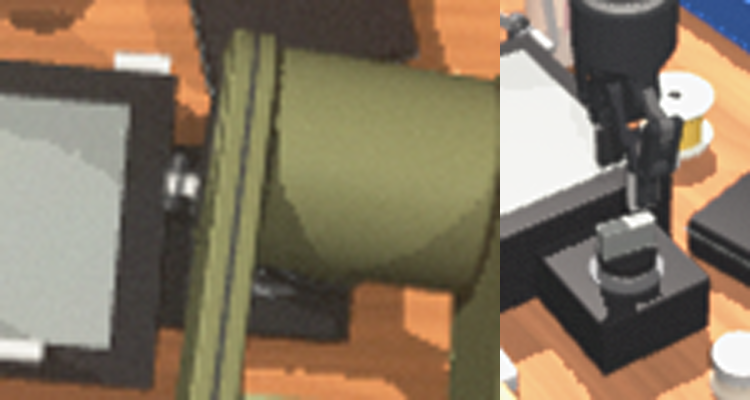

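The side view shows the fingers straddling the wing. Next I'll descend and grip.

```bash
python3 -m inch '[{"rotation":[0,0,0],"translation":[0,-0.1,-2],"hand":110},{"rotation":[0,0,0],"translation":[0,-0.1,-4],"hand":110},{"rotation":[0,0,0],"translation":[0,-0.1,-5],"hand":110},{"rotation":[0,0,0],"translation":[0,-0.1,-5.6],"hand":110},{"rotation":[0,0,0],"translation":[0,-0.1,-5.6],"hand":255},{"rotation":[0,0,0],"translation":[0,-0.1,-5.6],"hand":255},{"rotation":[0,0,0],"translation":[0,-0.1,-5.6],"hand":255},{"rotation":[0,0,0],"translation":[0,-0.1,-5.6],"hand":255},{"rotation":[0,0,0],"translation":[0,-0.1,-5.6],"hand":255},{"rotation":[0,0,0],"translation":[0,-0.1,-5.6],"hand":255}]'
```

```text
clock: 2.8
tool_pos: [0.5286, -0.0186, 0.103]
ee_rot: [0.283, 3.127, -0.001]
force: [-1.3, -3.0, 4.5]
finger_gap: 0.0125
grip_force: 62.6
```

```bash
python3 -m inch '[{"rotation":[0,0,0],"translation":[0,0,-0.1],"hand":255},{"rotation":[0,0,0],"translation":[0,0,-0.2],"hand":255},{"rotation":[0,0,0],"translation":[0,0,-0.3],"hand":255},{"rotation":[0,0,0],"translation":[0,0,-0.4],"hand":255},{"rotation":[0,0,0],"translation":[0,0,-0.5],"hand":255},{"rotation":[0,0,0],"translation":[0,0,-0.6],"hand":255},{"rotation":[0,0,0],"translation":[0,0,-0.6],"hand":255}]'
```

```text
clock: 3.5
tool_pos: [0.5285, -0.0186, 0.0961]
ee_rot: [0.283, 3.127, -0.001]
force: [1.7, -5.1, 3.0]
finger_gap: 0.0126
grip_force: 62.5
```

```bash
python3 -m inch '[{"rotation":[0,0,0],"translation":[0,0,-0.1],"hand":255},{"rotation":[0,0,0],"translation":[0,0,-0.2],"hand":255},{"rotation":[0,0,0],"translation":[0,0,-0.2],"hand":255}]';python3 -m inch '[{"rotation":[0,0,0],"translation":[0,0,-0.1],"hand":255},{"rotation":[0,0,0],"translation":[0,0,-0.2],"hand":255},{"rotation":[0,0,0],"translation":[0,0,-0.2],"hand":255}]'
```

```text
clock: 3.8
tool_pos: [0.5285, -0.0185, 0.0941]
ee_rot: [0.283, 3.127, -0.001]
force: [3.3, -5.0, 2.9]
finger_gap: 0.0126
grip_force: 62.5
clock: 4.1
tool_pos: [0.5285, -0.0186, 0.0925]
ee_rot: [0.283, 3.127, -0.001]
force: [1.1, -4.6, 5.0]
finger_gap: 0.0125
grip_force: 62.8
```

```bash
python3 -m inch '[{"rotation":[0,0,0],"translation":[0,0,-0.1],"hand":255},{"rotation":[0,0,0],"translation":[0,0,-0.2],"hand":255},{"rotation":[0,0,0],"translation":[0,0,-0.2],"hand":255}]'
```

```text
clock: 4.4
tool_pos: [0.5287, -0.0185, 0.0924]
ee_rot: [0.283, 3.128, -0.001]
force: [-4.6, -2.9, 15.2]
finger_gap: 0.0127
grip_force: 64.4
```

```bash
python3 -m inch '[{"rotation":[0,0,0],"translation":[0,0,-0.1],"hand":255},{"rotation":[0,0,0],"translation":[0,0,-0.1],"hand":255}]'
```

```text
clock: 4.6
tool_pos: [0.5288, -0.0186, 0.0923]
ee_rot: [0.283, 3.128, -0.001]
force: [-7.1, -4.7, 21.8]
finger_gap: 0.0128
grip_force: 65.1
```

```bash
python3 -m inch '[{"rotation":[0,0,-6],"translation":[0,0,0.1],"hand":255},{"rotation":[0,0,-12],"translation":[0,0,0.1],"hand":255},{"rotation":[0,0,-18],"translation":[0,0,0.1],"hand":255},{"rotation":[0,0,-24],"translation":[0,0,0.1],"hand":255},{"rotation":[0,0,-30],"translation":[0,0,0.1],"hand":255},{"rotation":[0,0,-36],"translation":[0,0,0.1],"hand":255},{"rotation":[0,0,-42],"translation":[0,0,0.1],"hand":255},{"rotation":[0,0,-48],"translation":[0,0,0.1],"hand":255},{"rotation":[0,0,-52],"translation":[0,0,0.1],"hand":255},{"rotation":[0,0,-52],"translation":[0,0,0.1],"hand":255}]'
python3 - <<'E'
from plant import robot
s=robot.sense();print(s["ft_torque"],s["q"],s["tool_pos"])
E
```

```text
clock: 5.6
tool_pos: [0.528, -0.0196, 0.0924]
ee_rot: [1.626, 2.687, -0.005]
force: [-7.4, -8.8, 18.2]
finger_gap: 0.0129
grip_force: 64.6
[-1.55130038  1.25844822 -0.03142165] [-0.13714776  0.01607008  2.05188924 -0.00384293  1.07427107 -0.61782008] [ 0.52803857 -0.01963339  0.09236789]
```

```bash
python3 -m inch '[{"rotation":[0,0,-3],"translation":[0,0,0],"hand":255},{"rotation":[0,0,-6],"translation":[0,0,0],"hand":255},{"rotation":[0,0,-9],"translation":[0,0,0],"hand":255},{"rotation":[0,0,-12],"translation":[0,0,0],"hand":255},{"rotation":[0,0,-12],"translation":[0,0,0],"hand":255}]'
python3 - <<'E'
from plant import robot
import numpy as np
s=robot.sense();r=s["ee_rot"];print(s["ft_torque"],2*np.degrees(np.arctan2(r[1],r[0])))
E
python3 -m inch '[{"rotation":[0,0,-2],"translation":[0,0,0],"hand":255},{"rotation":[0,0,-4],"translation":[0,0,0],"hand":255},{"rotation":[0,0,-4],"translation":[0,0,0],"hand":255}]'
python3 - <<'E'
from plant import robot
import numpy as np
s=robot.sense();r=s["ee_rot"];print(s["ft_torque"],2*np.degrees(np.arctan2(r[1],r[0])))
E
```

```text
clock: 6.1
tool_pos: [0.5277, -0.0198, 0.0924]
ee_rot: [1.897, 2.503, -0.006]
force: [-8.4, -9.0, 19.5]
finger_gap: 0.0127
grip_force: 64.7
[-1.67311601  1.47225578 -0.06485681] 105.67310195445049
clock: 6.4
tool_pos: [0.5277, -0.0198, 0.0923]
ee_rot: [1.978, 2.439, -0.008]
force: [-7.9, -7.4, 18.6]
finger_gap: 0.013
grip_force: 65.7
[-1.60187174  1.42822598  1.05150692] 101.90137084714812
```

The push met its stop with 22 N, and the turn met its stop with 1 N m. Next I'll release, rise and look.

```bash
python3 -m inch '[{"rotation":[0,0,0],"translation":[0,0,0],"hand":110},{"rotation":[0,0,0],"translation":[0,0,0],"hand":110},{"rotation":[0,0,0],"translation":[0,0,0],"hand":110},{"rotation":[0,0,0],"translation":[0,0,0],"hand":110},{"rotation":[0,0,0],"translation":[0,0,2],"hand":110},{"rotation":[0,0,0],"translation":[0,0,5],"hand":110},{"rotation":[0,0,0],"translation":[0,0,9],"hand":110},{"rotation":[0,0,0],"translation":[0,5,11],"hand":110},{"rotation":[0,0,-8],"translation":[-3,10,11],"hand":90},{"rotation":[0,0,-15],"translation":[-6,14,11],"hand":90},{"rotation":[0,0,-15],"translation":[-6,18,11],"hand":90},{"rotation":[0,0,-15],"translation":[-6,18,11],"hand":90}]'
python3 - <<'E'
from plant import robot
import cv2,pickle,numpy as np
s=robot.sense();r=s["ee_rot"];print(s["tool_pos"],2*np.degrees(np.arctan2(r[1],r[0])),s["force"],s["ft_torque"])
F={n:robot.grab_frame(n) for n in("side","top")};pickle.dump(F,open("f2.pkl","wb"))
a=cv2.resize(F["top"]["img"][175:265,155:315],(800,450),interpolation=cv2.INTER_CUBIC)[:,300:]
b=cv2.resize(F["side"]["img"][135:260,160:295],None,fx=3.6,fy=3.6,interpolation=cv2.INTER_CUBIC)[:450,186:]
cv2.imwrite("pics/rel.png",np.hstack([a,b]));print(a.shape,b.shape)
E
```

```text
clock: 7.6
tool_pos: [0.4659, 0.1664, 0.1997]
ee_rot: [-2.276, -2.162, -0.001]
force: [0.7, 0.3, 0.1]
finger_gap: 0.0556
grip_force: 0.0
[0.46589497 0.16639366 0.19969059] -272.95063613470927 [0.74569227 0.28354653 0.0665374 ] [-0.03099443 -0.03024165 -0.02172171]
(450, 500, 3) (450, 300, 3)
```

View pics/rel.png

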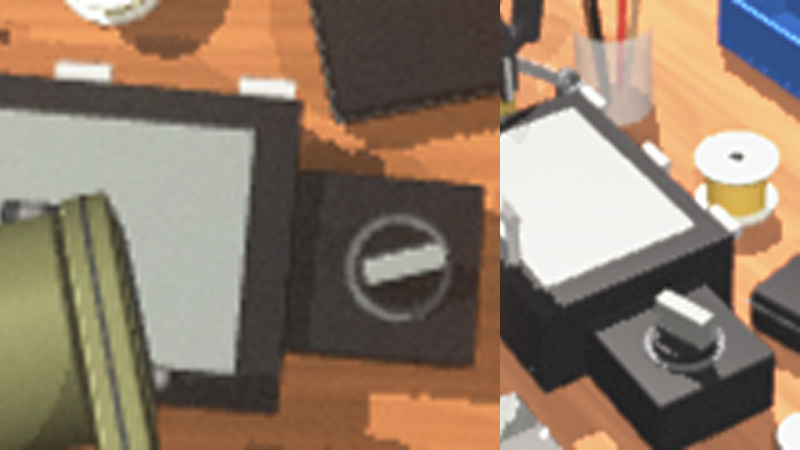

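The wing now lies at about -78° yaw, with ends at (365,272) and (446,255) in the top crop. Its flange looks seated on the deck and the hand is over the bar, so I'll grip the bar next.

```bash
python3 -m inch '[{"rotation":[0,0,0],"translation":[0.2,-0.1,-3],"hand":90},{"rotation":[0,0,0],"translation":[0.2,-0.1,-5.5],"hand":90},{"rotation":[0,0,0],"translation":[0.2,-0.1,-7],"hand":90},{"rotation":[0,0,0],"translation":[0.2,-0.1,-7.7],"hand":90},{"rotation":[0,0,0],"translation":[0.2,-0.1,-7.7],"hand":255},{"rotation":[0,0,0],"translation":[0.2,-0.1,-7.7],"hand":255},{"rotation":[0,0,0],"translation":[0.2,-0.1,-7.7],"hand":255},{"rotation":[0,0,0],"translation":[0.2,-0.1,-7.7],"hand":255},{"rotation":[0,0,0],"translation":[0.2,-0.1,-7.7],"hand":255},{"rotation":[0,0,0],"translation":[0.2,-0.1,-7.7],"hand":255},{"rotation":[0,0,0],"translation":[0.2,-0.1,-7.7],"hand":255}]'
python3 - <<'E'
import numpy as np
for a in [.06,.12,.18,.24,.3,.36,.42,.48,.54,.6,.665]:
    c,s=np.cos(a),np.sin(a);b=.155-(.155*c-.045*s);z=.155*s+.045*c-.045
    w=-.0559;print(a,(100*np.array([b*np.cos(w),b*np.sin(w),z])).round(2))
E
```

```text
clock: 8.8
tool_pos: [0.4676, 0.161, 0.1241]
ee_rot: [-2.282, -2.153, 0.008]
force: [-12.8, -0.4, 8.0]
finger_gap: 0.0104
grip_force: 58.5
0.06 [ 0.3  -0.02  0.92]
0.12 [ 0.65 -0.04  1.82]
0.18 [ 1.05 -0.06  2.7 ]
0.24 [ 1.51 -0.08  3.56]
0.3 [ 2.02 -0.11  4.38]
0.36 [ 2.57 -0.14  5.17]
0.42 [ 3.18 -0.18  5.93]
0.48 [ 3.82 -0.21  6.65]
0.54 [ 4.51 -0.25  7.33]
0.6 [ 5.24 -0.29  7.97]
0.665 [ 6.07 -0.34  8.61]
```

```bash
python3 -m inch '[{"rotation":[0,0,0],"translation":[0.05,0,0.4],"hand":255},{"rotation":[0,0,0],"translation":[0.2,0,0.9],"hand":255},{"rotation":[0,0,0],"translation":[0.55,0,1.8],"hand":255},{"rotation":[0,0,0],"translation":[0.95,-0.05,2.7],"hand":255},{"rotation":[0,0,0],"translation":[1.4,-0.1,3.55],"hand":255},{"rotation":[0,0,0],"translation":[1.9,-0.1,4.4],"hand":255},{"rotation":[0,0,0],"translation":[2.45,-0.15,5.15],"hand":255},{"rotation":[0,0,0],"translation":[3.1,-0.2,5.95],"hand":255},{"rotation":[0,0,0],"translation":[3.75,-0.2,6.65],"hand":255},{"rotation":[0,0,0],"translation":[4.4,-0.25,7.35],"hand":255},{"rotation":[0,0,0],"translation":[4.4,-0.25,7.35],"hand":255},{"rotation":[0,0,0],"translation":[4.4,-0.25,7.35],"hand":255}]'
python3 - <<'E'
from plant import robot
import cv2,pickle,numpy as np
F={n:robot.grab_frame(n) for n in("side","top")};pickle.dump(F,open("f3.pkl","wb"))
a=cv2.resize(F["top"]["img"][175:265,155:235],(400,450),interpolation=cv2.INTER_CUBIC)
b=cv2.resize(F["side"]["img"][125:215,165:245],(400,450),interpolation=cv2.INTER_CUBIC)
cv2.imwrite("pics/lift.png",np.hstack([a,b]))
E
```

```text
clock: 10.0
tool_pos: [0.5103, 0.1584, 0.1982]
ee_rot: [-2.279, -2.151, 0.014]
force: [-21.9, -1.3, 11.2]
finger_gap: 0.0098
grip_force: 59.1
```

View pics/lift.png

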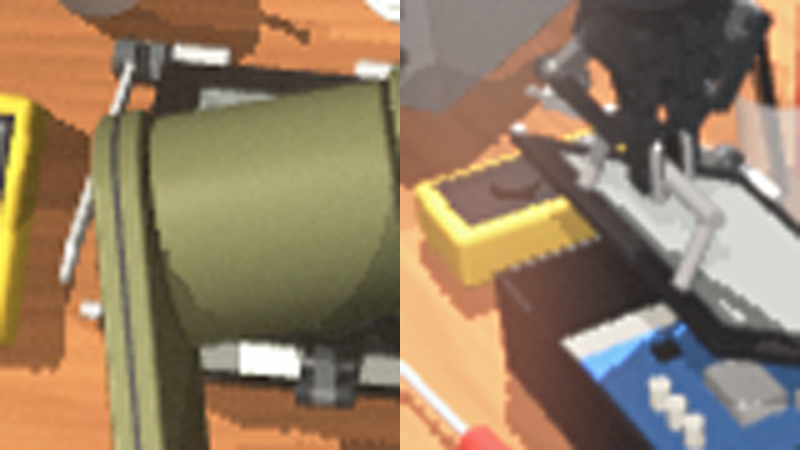

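In the top crop the pin end is at (80,309) and the marker tip is unchanged at (65,282). In the side crop the pin end is at (515,130), just below the tip. I'll work out the remaining angle.

```bash
cat > ang.py <<'E'
from fit import *
import sys
v=np.load("v.npy");x,y,w,a,p=v[:5];F=pickle.load(open("f0.pkl","rb"))
R=np.array([[np.cos(w),-np.sin(w),0],[np.sin(w),np.cos(w),0],[0,0,1]])
P=lambda n,a,p:proj(F[n],R@mark(a,p)+[x,y,0])[0]
def est(t,s,p0):
    r=least_squares(lambda u:np.r_[P("top",u[0],u[1])-v[7:9]-t,P("side",u[0],u[1])-v[9:11]-s],[.5,p0],x_scale=[.1,.01])
    return r.x.round(4),r.fun.round(2)
E
python3 - <<'E'
from ang import *
T=lambda *q:np.array(q)/5+[155,175]
S=lambda *q:np.array(q)/5+[165,125]
print("tip",est(T(65,282),np.array([150,38])/4.8+[160,135],.013))
print("pin closed",est(T(111,355),np.array([118,196])/4.8+[160,135],.011))
print("pin now",est(T(80,309),S(115,130),.011))
for q in(.5,.54,.58,.62,.66,.7):print(q,((P("top",q,p-.002)-v[7:9]-[155,175])*5).round(0),((P("side",q,p-.002)-v[9:11]-[165,125])*5).round(0))
print("tip side model",((P("side",a,p)-v[9:11]-[165,125])*5).round(0))
from plant import robot
s=robot.sense();print(s["tool_pos"],s["ee_rot"],s["force"])
E
```

```text
tip (array([0.6628, 0.0149]), array([ 0.3 , -0.16, -0.56, -0.21]))
pin closed (array([-0.0148,  0.0107]), array([-0.05,  0.4 ,  0.03,  0.01]))
pin now (array([0.5136, 0.0109]), array([ 0.16,  0.46, -0.12, -0.4 ]))
0.5 [ 81. 314.] [113. 131.]
0.54 [ 79. 307.] [117. 121.]
0.58 [ 77. 299.] [121. 111.]
0.62 [ 76. 291.] [126. 102.]
0.66 [ 74. 282.] [131.  92.]
0.7 [ 73. 273.] [136.  83.]
tip side model [130.  89.]
[0.5100719  0.1583978  0.19798872] [-2.27932158 -2.15103563  0.01412903] [-21.05473371  -1.09257806  10.7517008 ]
```

```bash
python3 -m inch '[{"rotation":[0,0,0],"translation":[0.1,0,0.5],"hand":255},{"rotation":[0,0,0],"translation":[0.6,-0.05,0.9],"hand":255},{"rotation":[0,0,0],"translation":[1.1,-0.1,1.3],"hand":255},{"rotation":[0,0,0],"translation":[1.6,-0.1,1.65],"hand":255},{"rotation":[0,0,0],"translation":[1.6,-0.1,1.65],"hand":255},{"rotation":[0,0,0],"translation":[1.6,-0.1,1.65],"hand":255}]'
python3 - <<'E'
from plant import robot
import cv2,pickle,numpy as np
# average a few frames for less noise
F={n:np.mean([robot.grab_frame(n)["img"].astype(float) for _ in range(4)],0).astype(np.uint8) for n in("side","top")};pickle.dump(F,open("f4.pkl","wb"))
a=cv2.resize(F["top"][205:255,155:195],(400,500),interpolation=cv2.INTER_CUBIC)
b=cv2.resize(F["side"][125:175,175:215],(400,500),interpolation=cv2.INTER_CUBIC)
cv2.imwrite("pics/final.png",np.hstack([a,b]))
E
```

```text
clock: 10.7
tool_pos: [0.5278, 0.1573, 0.214]
ee_rot: [-2.282, -2.153, 0.008]
force: [-12.4, -0.3, 3.6]
finger_gap: 0.0093
grip_force: 59.2
```

View pics/final.png

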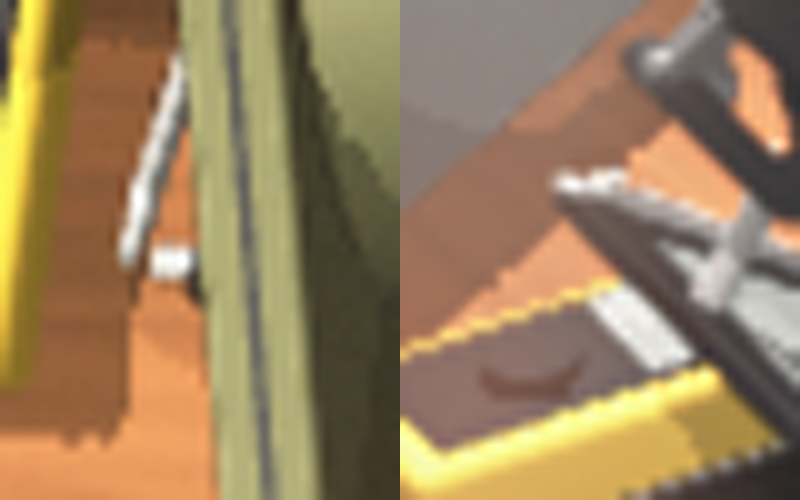

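Top crop: marker tip at (128,266), pin end centre at (150,262). Side crop: pin end at (163,183), beside the marker tip.

Run:
```python
from ang import *
T=lambda *q:np.array(q)/10+[155,205]
S=lambda *q:np.array(q)/10+[175,125]
print("pin",est(T(150,262),S(163,183),.011)); print("pin top/side model per angle")
for q in(.64,.66,.68,.7):print(q,((P("top",q,p-.002)-v[7:9]-[155,205])*10).round(0),((P("side",q,p-.002)-v[9:11]-[175,125])*10).round(0))
from plant import robot
s=robot.sense();print(s["clock"],s["tool_pos"],s["force"])
```

```text
pin (array([0.6647, 0.0108]), array([-0.02,  0.1 ,  0.07, -0.05]))
pin top/side model per angle
0.64 [150. 274.] [157. 194.]
0.66 [149. 265.] [162. 184.]
0.68 [147. 256.] [167. 175.]
0.7 [146. 247.] [173. 165.]
11.1 [0.52769817 0.1573428  0.21392909] [-12.55038846  -1.1604271    4.77706002]
```

```bash
python3 -m inch '[{"rotation":[0,0,0],"translation":[0,0,0],"hand":255},{"rotation":[0,0,0],"translation":[0,0,0],"hand":255},{"rotation":[0,0,0],"translation":[0,0,0],"hand":255},{"rotation":[0,0,0],"translation":[0,0,0],"hand":255},{"rotation":[0,0,0],"translation":[0,0,0],"hand":255},{"rotation":[0,0,0],"translation":[0,0,0],"hand":255},{"rotation":[0,0,0],"translation":[0,0,0],"hand":255},{"rotation":[0,0,0],"translation":[0,0,0],"hand":255},{"rotation":[0,0,0],"translation":[0,0,0],"hand":255},{"rotation":[0,0,0],"translation":[0,0,0],"hand":255}]'
python3 - <<'E'
from plant import robot
import cv2,pickle,numpy as np
G=pickle.load(open("f4.pkl","rb"))
# any image motion of the lid/pin over this second?
for n,(x0,y0) in {"top":(155,215),"side":(183,135)}.items():
    b=np.mean([robot.grab_frame(n)["img"].astype(float) for _ in range(4)],0)
    g=lambda i:i[y0:y0+30,x0:x0+30].mean(2).astype(np.float32)
    print(n,cv2.phaseCorrelate(g(G[n].astype(float)),g(b)),np.abs(g(G[n])-g(b)).max())
E
```

```text
clock: 12.1
tool_pos: [0.5277, 0.1573, 0.2139]
ee_rot: [-2.282, -2.153, 0.008]
force: [-13.2, 0.1, 4.2]
finger_gap: 0.01
grip_force: 59.2
top ((0.00021055752592680221, 0.018055676000516385), 0.9944389910168118) 11.583328
side ((0.030180483634673294, 0.0323124791768965), 1.022927807966868) 28.083328
```

```bash
python3 -c "
from plant import robot
print(robot.finish_job())"
```

```text
the job is handed in; nothing more can be done
None
```

The job is handed in: the plug was pushed to its stop and then turned clockwise to its stop, and the gripper still holds the lid with its pin at about 0.665 rad, against about 0.663 rad measured for the marker tip.

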